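# Push a stuck candle out of its tube mould

### The arm

A 6-joint arm with a two-finger parallel gripper is mounted at the origin on the work surface. World frame = base frame: x ahead of the robot, y to its left, z up, the work surface at z = 0. Lengths are in m, angles in degrees, forces in N, time in s.
With the tool pointing down it reaches from about 0.4 to 0.825 m from the base axis. Payload 7 kg.
Tool frame: the origin (TCP) lies between the finger pads; the fingertips stand 22 mm ahead of it and the grasp point (between the pads) lies 3 mm ahead of it; z points along the fingers, y is the line along which they close (so a half turn about z gives the same grasp; the last joint's range is limited). The gripper opens to 88 mm and grips with 3 to 60 N. Pads are 19 mm wide; open, the fingers measure 130 mm over their backs; the gripper's body (78 mm by 193 mm) begins 47 mm behind the grasp point.
Start: joints at [-54.941, 20.546, 0.682, 0, -70.136, -16.507], TCP at [0.215, -0.64, 0.249] pointing down, gripper open.
Joint ranges: [-176.03, 176.03], [-82.01, 121.73], [-58.28, 71.71], [-173.87, 95.51], [-174.79, -0.11], [-173.66, 173.66]. Speed limits (degrees/s): [136.94, 136.94, 172.46, 180, 180, 180].

### API

Orientations are given as [roll, pitch, yaw] about the fixed x, y, z axes, in that order (R = Rz(yaw) Ry(pitch) Rx(roll)).
In Python, from plant import ctrl gives the robot as it stands.
- The arm moves only by the tool apply_moves, never from a script. Its argument "targets" is a list of rows, each an object with "travel": the shift along the tool's x, y, z in mm, a list of three; "roll": the turn about the tool's z in degrees; "jaw": the finger opening in mm, from 0 to 87.6. In form: [{"travel": [tx, ty, tz], "roll": roll, "jaw": jaw}, ...]. A call has 1 to 10 rows; each row shifts and turns the commanded pose from where the row before left it, along the tool's axes as they then stand; what a row does not reach is not made up. A row lasts 1/10 s, in which the tool goes at most 50 mm and 8.59 degrees, less where a joint would pass 70% of its speed; a pose out of reach is approached as far as the arm can. A call with a gripper value outside its range is refused whole. The fingers move at their own pace and stop on an object; the grip force is fixed at half the most. Time passes only in rows, so rows that do not move let the fingers close. It gives the time, the measured TCP pose, the force, the opening and the grip force at its end, in the units of the state.
- ctrl.get_obs(): the state, without advancing time (a new reading comes with each control period).
- ctrl.snapshot(name): name is "scene" or "top"; returns the picture (420x560x3 uint8, red, green, blue); there is no depth.
- ctrl.calibration(name): a dict with "K" (3x3 intrinsics, pixels), "extrinsics" (4x4, takes a point from camera to world coordinates). Camera axes: x right, y down, z forward; pixel columns grow to the right and rows downward; lengths in m; the calibration is good to about 2 mm. A picture is of the moment at which its call begins. calibration takes no time and is no camera call.
- ctrl.close_job(): hands the job in; it is judged then, once.
The state is a dict: "clock": time; "joint_pos": joint angles; "qvel": joint speeds; "tau": joint torques, N m; "tool_pos": TCP position; "orientation": TCP orientation; "force": force on the tool from outside, world axes, zero at the start; "moment": the same for the moment, N m; "opening": finger opening in m; "gripper_force": force on a finger pad.
Only numpy, scipy, OpenCV 4.12 (cv2) and the standard library are available. Lean on these libraries where they do the work, as an engineer would, in place of code of your own. Each camera call takes 0.05 s, during which the arm holds its last target. There are 200 camera calls.

### The job

A finished candle is stuck inside the metal tube mould that lies in the wooden cradle. Pick up the wooden push stick, use it to push the candle out of the tube from the end away from the open tray so that it drops into the tray, then put the stick back lying across its two rests. Do not touch the candle with the gripper, and do not knock over or shove the other things on the table.

Things in the scene. Friction and masses are not known exactly. Their poses are not given: they have to be found in the camera images.
- bore_center (a point): Centre of the bore of the fixed candle mould: level aluminium tube along its own y (z up), 80 mm long (ends at y = +40 and -40), 42 mm outside, 34 mm inside, open at both ends; this point is on its axis, 55 mm above the table. Wooden cradle below: 90 (x) by 74 mm (y), cheeks up to 57 mm high. A leaf spring in the bore's roof, at mid-length, comes down to 12 mm above the axis; its ends bend up.
- candle_center (a point): Centre of the stuck candle: plain off-white cylinder, 30 mm diameter, 40 mm long, about 26 g, its axis (own y) along the tube, within 8 mm of the tube's middle. It lies on the bore's floor, its axis 2 mm below the bore's. The spring jams it: it takes about 3 to 8 N to slide it along the tube.
- tray: Open wooden tray, fixed, just beyond one end of the tube, either its +y or its -y end (it varies): 90 mm (x) by 120 mm (y, along the tube) by 26 mm high, walls and floor 4 mm thick. Origin at the centre of its underside, on the table, 104 mm from the tube's middle; axes parallel to the tube's. The candle is to drop into it.
- mat: Flat grey mat, 90 by 120 by 2 mm, fixed on the table beyond the tube's other end, where the stick goes in. Origin at the centre of its underside, axes as the tray's.
- stick_center (a point): Centre of the push stick: wooden dowel 20 mm in diameter, 250 mm long along its own y, both ends alike, with a square grip block in the middle to hold it by (26 mm wide in x, 26 mm high in z, 40 mm long in y). 85 g, balanced here. At the start it lies level on its rests, this point 48 mm above the table, z up.
- stick_rest: Wooden stand for the stick, fixed: base board 50 (x) by 190 (y) by 8 mm with two V rests, 14 mm thick, at y = +78 and -78 mm, opening upwards with 45-degree arms, about 40 mm across and 54 mm high at the top. Origin at the centre of its underside, on the table. A stick in both Vs lies along this y axis, at x = 0, its centre line 48 mm above the table.
- brush_pot: Bystander: green glass pot, 72 mm wide, 100 mm tall, with three brushes standing up to 180 mm, loose, beyond the mould. Origin at the centre of its underside.
- candle_a: Bystander: finished candle standing upright, 30 mm wide, 40 mm tall, loose, beyond the mould. Origin at the centre of its underside.
- candle_b: Bystander: second finished candle, like candle_a.
- spare_mould: Bystander: empty spare mould tube standing upright, 42 mm wide, 80 mm tall, loose, beyond the mould. Origin at the centre of its underside.
- paste_jar: Bystander: closed jar, 70 mm wide, 75 mm tall, loose, beyond the mould to the robot's right. Origin at the centre of its underside.
Not all that is in view belongs to the job. Leave any blue look-alike of the tray alone.

How it is judged (in metres and radians):
On the way, in this order (a step that is already met when the one before it is completed fails the run):
1. the stick is lifted off its rests (height (world z) of stick_center above 0.065 m and contact force between the fingers and stick above 2 N), for 0.2 s.
2. the stick, held in the gripper, pushes the candle along inside the tube (contact force between stick and candle above 0.5 N and distance of candle_center from where it was at the start of the episode above 0.012 m and contact force between the fingers and stick above 2 N and height (world z) of candle_center above 0.045 m), for 0.1 s.
3. the candle has dropped into the tray (x of candle_center in the frame of tray between -0.043 and 0.043 m and y of candle_center in the frame of tray between -0.058 and 0.058 m and z of candle_center in the frame of tray below 0.036 m), for 0.3 s.
At the end, for the whole second after the job is handed in: The candle rests in the tray (centre within 43 mm of its middle across, 58 mm along, below 36 mm); the stick lies at rest in both V rests: centre within 40 mm lengthwise and 8 mm sideways, 42 to 53 mm above the table, within 0.12 rad of the rest's direction (all of step 3 and x of stick_center in the frame of stick_rest between -0.008 and 0.008 m and y of stick_center in the frame of stick_rest between -0.04 and 0.04 m and z of stick_center in the frame of stick_rest between 0.042 and 0.053 m and angle between the y axis of stick and the y axis of stick_rest, either way round below 0.12 rad and linear speed of each of candle, stick below 0.03 m/s); the robot touches nothing.
It fails at once if the gripper touches the stuck candle (contact force between the fingers and candle above 0.3 N).
It fails at once if the brush pot, a finished candle, the spare mould or the jar is knocked over or pushed more than 40 mm away (angle between any of brush_pot, candle_a, candle_b, spare_mould, paste_jar's own z axis and vertical above 0.6 rad or distance of any of brush_pot, candle_a, candle_b, spare_mould, paste_jar from where it was at the start of the episode above 0.04 m).
It also fails if it takes over 54 s, if anything falls off the work surface, if the arm or the gripper's body presses on something with over 40 N, if the wrist force passes 120 N, or if a joint passes its speed limit or range.

## Working session

There is one attempt and no reset: what is moved stays moved. The work goes in short steps, Python scripts to look and compute and a tool call to move; the robot and the scene stay as the last step left them, time stands still between calls to the robot, and variables do not carry over. Pictures are saved under pics/ and viewed, at most 10 in all, crops included, and the job is handed in when it is done.

Besides the shell and the picture viewer there is one more tool, called after "Emit:" as name(argument=value, ...) on one line, values as JSON. apply_moves: Moves the arm, as the interface text tells. Its arguments: {"type":"object","properties":{"targets":{"type":"array","items":{"type":"object","properties":{"travel":{"type":"array","items":{"type":"number"}},"roll":{"type":"number"},"jaw":{"type":"number"}}}}},"required":["targets"]}

```bash
mkdir -p pics
python3 - <<'E'
from plant import ctrl
import cv2
for n in("scene","top"):
    im=ctrl.snapshot(n); cv2.imwrite(f"pics/{n}0.png",im[:,:,::-1])
    c=ctrl.calibration(n); print(n,c["K"],c["extrinsics"])
o=ctrl.get_obs(); print(o)
E
```

```text
scene [[488.81620344   0.         280.00471054]
 [  0.         488.81620344 208.70494598]
 [  0.           0.           1.        ]] [[ 0.02346809  0.56043342 -0.82786691  1.40697299]
 [ 0.99971394 -0.01697694  0.01684683  0.04335557]
 [-0.00461312 -0.82802546 -0.56067152  0.58863058]
 [ 0.          0.          0.          1.        ]]
top [[503.84727512   0.         283.25331259]
 [  0.         503.84727512 208.98465806]
 [  0.           0.           1.        ]] [[-0.0392153  -0.97844252  0.20276193  0.37531374]
 [-0.99922622  0.03778594 -0.01091715  0.07454335]
 [ 0.00302025 -0.20303316 -0.97916721  1.25574896]
 [ 0.          0.          0.          1.        ]]
{'clock': 0.1, 'joint_pos': array([-5.49419018e+01,  2.05874553e+01,  6.39349691e-01, -1.69765231e-02,
       -7.01354599e+01, -1.65083141e+01]), 'qvel': array([ 0.04071951, -0.07550285,  0.15807586,  0.04656874, -0.02636617,
       -0.06300643]), 'tau': array([-8.71877110e-04, -5.84163952e+01,  2.93753922e+01,  7.01546296e+00,
        1.01958291e-02, -6.66019355e-05]), 'tool_pos': array([ 0.21460056, -0.63955786,  0.24771982]), 'orientation': array([ 1.79915344e+02, -8.44557645e-03, -1.61455990e+02]), 'force': array([1.00439298, 0.42512177, 0.21516564]), 'moment': array([ 0.0240025 ,  0.02940298, -0.01771137]), 'gripper_force': 0.0, 'opening': 0.08759585290810239}
```

View pics/top0.png

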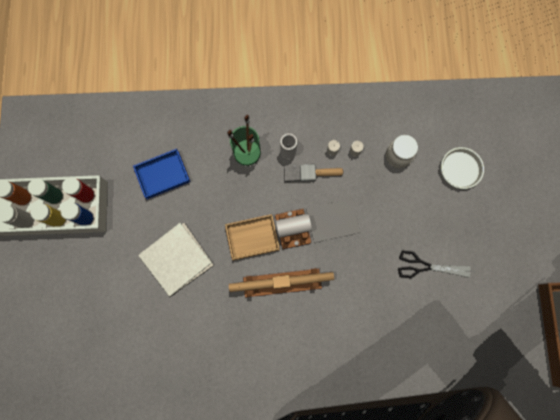

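View pics/scene0.png

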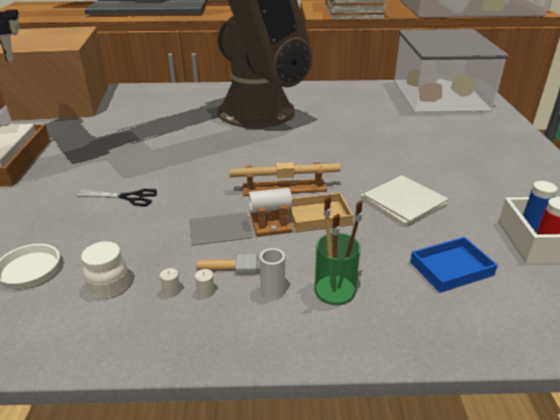

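Top view: the stick runs (229,288)–(333,276) with its block at (281,282). The tube is at (293,225), the tray at (252,238) on the +y side, and the mat is right of the tube on the -y side. The blue tray is the decoy. I'll enlarge both views to get accurate points.

Run:
```python
import cv2
t=cv2.imread("pics/top0.png")[200:310,215:375]; s=cv2.imread("pics/scene0.png")[150:250,180:360]
cv2.imwrite("pics/tz.png",cv2.resize(t,None,fx=5,fy=5,interpolation=cv2.INTER_CUBIC))
cv2.imwrite("pics/sz.png",cv2.resize(s,None,fx=4.4,fy=4.4,interpolation=cv2.INTER_CUBIC))
```

```text
(no output)
```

View pics/tz.png

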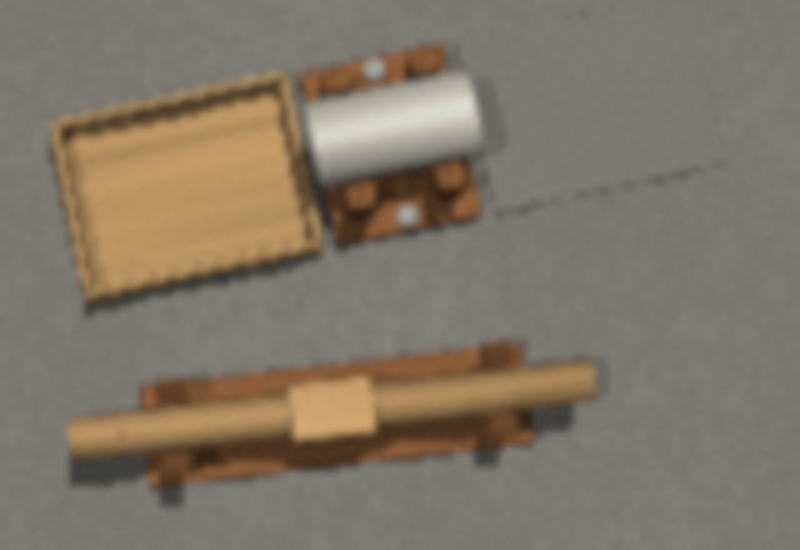

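View pics/sz.png

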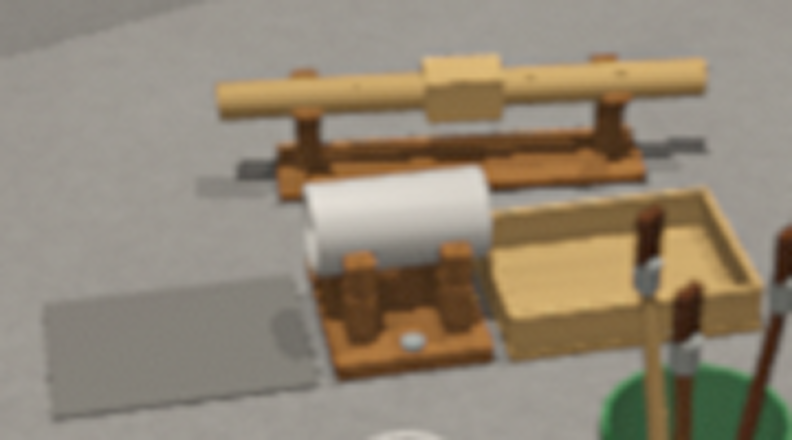

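The enlarged top crop (5x, offset 215,200) shows the tray corners at (52,122), (285,72), (322,247) and (88,302). The tube spans (310–480, 75–180), and the stick runs (70,438) to (597,381). The two axes differ by several degrees. The scene crop shows that the mat side of the tube is free.

```bash
cat > h.py <<'E'
import numpy as np, cv2
from plant import ctrl
def ray(n,uv,z):
    c=ctrl.calibration(n);K,E=np.array(c["K"]),np.array(c["extrinsics"])
    uv=np.atleast_2d(uv).astype(float)
    d=(E[:3,:3]@np.linalg.inv(K)@np.c_[uv,np.ones(len(uv))].T).T
    return E[:3,3]+d*((z-E[2,3])/d[:,2])[:,None]
def mask(im,lo,hi,roi):
    m=np.zeros(im.shape[:2],np.uint8);x0,y0,x1,y1=roi
    m[y0:y1,x0:x1]=cv2.inRange(cv2.cvtColor(im,cv2.COLOR_BGR2HSV),lo,hi)[y0:y1,x0:x1]
    c=max(cv2.findContours(m,cv2.RETR_EXTERNAL,cv2.CHAIN_APPROX_NONE)[0],key=cv2.contourArea)
    f=np.zeros_like(m);cv2.drawContours(f,[c],-1,255,-1);return f,c
def rect(n,c,z):
    p=ray(n,c.reshape(-1,2),z)[:,:2]
    (x,y),(w,h),a=cv2.minAreaRect((p*1000).astype(np.float32))
    if w<h: w,h,a=h,w,a+90
    a=(a-90+90)%180-90   # yaw of long side taken as +y
    return np.round([x,y,w,h,a],1)
E
python3 - <<'E'
from h import *
t=cv2.imread("pics/top0.png");s=cv2.imread("pics/scene0.png")
tan=((8,70,120),(28,255,255)); met=((0,0,130),(180,45,255))
_,c=mask(t,*tan,(220,205,281,262));print("tray",rect("top",c,.026))
_,c=mask(t,*met,(274,208,315,238));print("tube top",rect("top",c,.055))
_,c=mask(t,*tan,(225,268,340,296));print("stick",rect("top",c,.048))
f,c=mask(t,*tan,(225,268,340,296))
# dowel centre line by columns clear of block
ys,xs=np.nonzero(f);
def line(cols):
    return np.array([[k,ys[xs==k].mean()] for k in cols if (xs==k).any()])
L=line(list(range(233,270))+list(range(293,331)))
p=ray("top",L,.048);k=np.polyfit(p[:,1],p[:,0],1);print("stick yaw",-np.degrees(np.arctan(k[0])),"x at y:",k)
f,c=mask(t,*met,(274,208,315,238));ys,xs=np.nonzero(f);print("tubecols",xs.min(),xs.max())
L=line(range(280,309));p=ray("top",L,.055);k=np.polyfit(p[:,1],p[:,0],1);print("tube yaw",-np.degrees(np.arctan(k[0])),k)
# hand-read points
Z=lambda q:(np.array(q)+.5)/5-.5+[215,200]
print("tray",ray("top",Z([[52,122],[285,72],[322,247],[88,302]]),.026)[:,:2].round(4).tolist())
print("stick ends",ray("top",Z([[69,438],[597,381]]),.048)[:,:2].round(4).tolist(),"block",ray("top",Z([[290,383],[374,376],[376,434],[293,442]]),.061)[:,:2].round(4).tolist())
print("tube sides",ray("top",Z([[304,118],[470,72],[325,182],[485,150]]),.055)[:,:2].round(4).tolist())
print("base",ray("top",Z([[140,383],[521,343],[533,440],[152,487]]),.008)[:,:2].round(4).tolist())
S=lambda q:(np.array(q)+.5)/4.4-.5+[180,150]
print("mat scene",ray("scene",S([[44,303],[292,277],[318,384],[55,418]]),.002)[:,:2].round(4).tolist())
print("stick scene",ray("scene",S([[220,100],[706,76]]),.048)[:,:2].round(4).tolist())
E
```

```text
tray [564.5 141.3 121.4  90.9  10.2]
tube top [585.3  38.   84.1  36.4  11. ]
stick [454.3  73.1 249.9  34.8   4.3]
stick yaw 4.160219940775333 x at y: [-0.07273741  0.45928596]
tubecols 276 311
tube yaw 9.686688338615491 [-0.17069402  0.59205839]
tray [[0.5976, 0.2065], [0.6184, 0.0903], [0.5302, 0.0752], [0.5077, 0.1903]]
stick ends [[0.4412, 0.1985], [0.4582, -0.0534]] block [[0.4621, 0.0927], [0.4638, 0.053], [0.4367, 0.0531], [0.4345, 0.0922]]
tube sides [[0.5896, 0.0815], [0.6092, 0.0001], [0.5579, 0.0725], [0.5705, -0.0052]]
base [[0.4688, 0.1672], [0.4811, -0.0212], [0.4335, -0.0246], [0.4181, 0.1625]]
mat scene [[0.5714, -0.128], [0.5532, -0.0114], [0.6383, 0.0032], [0.6594, -0.1118]]
stick scene [[0.4615, -0.0488], [0.4446, 0.199]]
```

Emit:
apply_moves(targets=[{"travel": [0,0,0],"roll": -8.4,"jaw": 87},{"travel": [0,0,0],"roll": -8.4,"jaw": 87},{"travel": [0,0,0],"roll": -8.4,"jaw": 80},{"travel": [0,0,0],"roll": -8.4,"jaw": 70},{"travel": [0,0,0],"roll": -8.4,"jaw": 60},{"travel": [0,0,0],"roll": -8.4,"jaw": 56},{"travel": [0,0,0],"roll": -8.4,"jaw": 56},{"travel": [0,0,0],"roll": -8.4,"jaw": 56},{"travel": [0,0,0],"roll": -8.4,"jaw": 56},{"travel": [0,0,0],"roll": 0,"jaw": 56}])

```text
clock: 1.1
tool_pos: [0.2147, -0.6397, 0.248]
orientation: [180.0, 0.0, -85.7]
force: [0.6, -0.1, -1.5]
opening: 0.056
gripper_force: 0.0
```

Emit:
apply_moves(targets=[{"travel": [-36,-15,0],"roll": 0,"jaw": 56},{"travel": [-36,-15,0],"roll": 0,"jaw": 56},{"travel": [-36,-15,0],"roll": 0,"jaw": 56},{"travel": [-36,-15,0],"roll": 0,"jaw": 56},{"travel": [-36,-15,0],"roll": 0,"jaw": 56},{"travel": [-36,-15,0],"roll": 0,"jaw": 56},{"travel": [-36,-15,0],"roll": 0,"jaw": 56},{"travel": [-36,-15,0],"roll": 0,"jaw": 56},{"travel": [-36,-15,0],"roll": 0,"jaw": 56},{"travel": [-36,-15,0],"roll": 0,"jaw": 56}])

```text
clock: 2.1
tool_pos: [0.3383, -0.2685, 0.2486]
orientation: [-180.0, 0.0, -86.2]
force: [1.6, -0.1, 1.2]
opening: 0.0558
gripper_force: 0.0
```

Emit:
apply_moves(targets=[{"travel": [-41,-17,0],"roll": 0,"jaw": 56},{"travel": [-41,-17,0],"roll": 0,"jaw": 56},{"travel": [-41,-17,0],"roll": 0,"jaw": 56},{"travel": [-41,-17,0],"roll": 0,"jaw": 56},{"travel": [-41,-17,0],"roll": 0,"jaw": 56},{"travel": [-41,-17,0],"roll": 0,"jaw": 56},{"travel": [-41,-17,0],"roll": 0,"jaw": 56},{"travel": [-30,-12,0],"roll": 0,"jaw": 56},{"travel": [0,0,0],"roll": 0,"jaw": 56},{"travel": [0,0,0],"roll": 0,"jaw": 56}])

```text
clock: 3.1
tool_pos: [0.4458, 0.0562, 0.2482]
orientation: [179.9, -0.0, -86.0]
force: [0.0, 0.3, -0.9]
opening: 0.0563
gripper_force: 0.0
```

Emit:
apply_moves(targets=[{"travel": [-16,-7,0],"roll": 0,"jaw": 56},{"travel": [0,0,35],"roll": 0,"jaw": 56},{"travel": [0,0,35],"roll": 0,"jaw": 56},{"travel": [0,0,35],"roll": 0,"jaw": 56},{"travel": [0,0,30],"roll": 0,"jaw": 56},{"travel": [0,0,0],"roll": 0,"jaw": 56},{"travel": [0,0,0],"roll": 0,"jaw": 56}])

```text
clock: 3.8
tool_pos: [0.4521, 0.0718, 0.1141]
orientation: [180.0, -0.0, -85.9]
force: [0.7, 1.3, 0.9]
opening: 0.0559
gripper_force: 0.0
```

Run:
```python
from h import *
im=ctrl.snapshot("scene")[:,:,::-1]
cv2.imwrite("pics/s1.png",cv2.resize(im[80:250,150:400],None,fx=3,fy=3,interpolation=cv2.INTER_CUBIC))
```

```text
(no output)
```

View pics/s1.png

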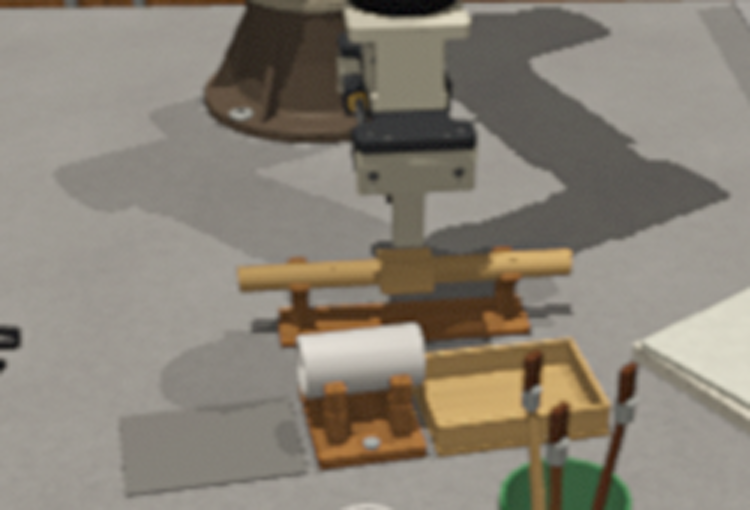

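The finger at (408,215) in the crop sits centred over the grip block at (407,270), and the tube, tray and mat are clear. I'll lower, grip and lift.

Emit:
apply_moves(targets=[{"travel": [0,0,32],"roll": 0,"jaw": 56},{"travel": [0,0,31],"roll": 0,"jaw": 56},{"travel": [0,0,0],"roll": 0,"jaw": 56},{"travel": [0,0,0],"roll": 0,"jaw": 45},{"travel": [0,0,0],"roll": 0,"jaw": 35},{"travel": [0,0,0],"roll": 0,"jaw": 28},{"travel": [0,0,0],"roll": 0,"jaw": 20},{"travel": [0,0,0],"roll": 0,"jaw": 15},{"travel": [0,0,0],"roll": 0,"jaw": 15},{"travel": [0,0,0],"roll": 0,"jaw": 15}])

```text
clock: 4.85
tool_pos: [0.4489, 0.0713, 0.0507]
orientation: [179.7, -0.0, -85.9]
force: [-13.5, 4.3, 8.2]
opening: 0.0256
gripper_force: 30.0
```

Emit:
apply_moves(targets=[{"travel": [0,0,-10],"roll": 0,"jaw": 15},{"travel": [0,0,-15],"roll": 0,"jaw": 15},{"travel": [0,0,-20],"roll": 0,"jaw": 15},{"travel": [0,0,-20],"roll": 0,"jaw": 15},{"travel": [0,0,-15],"roll": 0,"jaw": 15},{"travel": [0,0,-10],"roll": 0,"jaw": 15},{"travel": [0,0,0],"roll": 0,"jaw": 15},{"travel": [0,0,0],"roll": 0,"jaw": 15},{"travel": [0,0,0],"roll": 0,"jaw": 15}])

```text
clock: 5.75
tool_pos: [0.4513, 0.0719, 0.1399]
orientation: [179.9, -0.0, -85.9]
force: [0.2, 0.6, -1.6]
opening: 0.0258
gripper_force: 30.0
```

Emit:
apply_moves(targets=[{"travel": [0,0,0],"roll": -6.3,"jaw": 15},{"travel": [30,-15,0],"roll": 0,"jaw": 15},{"travel": [36,-18,0],"roll": 0,"jaw": 15},{"travel": [36,-18,0],"roll": 0,"jaw": 15},{"travel": [36,-18,0],"roll": 0,"jaw": 15},{"travel": [36,-18,0],"roll": 0,"jaw": 15},{"travel": [36,-18,0],"roll": 0,"jaw": 15},{"travel": [32,-17,0],"roll": 0,"jaw": 15},{"travel": [0,0,0],"roll": 0,"jaw": 15},{"travel": [0,0,0],"roll": 0,"jaw": 15}])

```text
clock: 6.75
tool_pos: [0.6151, -0.1445, 0.1386]
orientation: [179.8, 0.0, -79.7]
force: [0.9, -0.7, -0.7]
opening: 0.0257
gripper_force: 30.0
```

Emit:
apply_moves(targets=[{"travel": [0,0,25],"roll": 0,"jaw": 15},{"travel": [0,0,30],"roll": 0,"jaw": 15},{"travel": [0,0,20],"roll": 0,"jaw": 15},{"travel": [0,0,8],"roll": 0,"jaw": 15},{"travel": [0,0,0],"roll": 0,"jaw": 15},{"travel": [0,0,0],"roll": 0,"jaw": 15},{"travel": [0,0,0],"roll": 0,"jaw": 15}])

```text
clock: 7.45
tool_pos: [0.6165, -0.1435, 0.059]
orientation: [-179.9, -0.0, -79.5]
force: [0.2, 1.0, -0.9]
opening: 0.0255
gripper_force: 30.0
```

Run:
```python
from h import *
t=ctrl.snapshot("top")[:,:,::-1];s=ctrl.snapshot("scene")[:,:,::-1]
cv2.imwrite("pics/t2f.png",t);cv2.imwrite("pics/s2f.png",s)
a=cv2.resize(t[200:270,270:400],(780,420),interpolation=cv2.INTER_CUBIC)
cv2.imwrite("pics/t2.png",a)
cv2.imwrite("pics/s2.png",cv2.resize(s[165:250,120:310],None,fx=4,fy=4,interpolation=cv2.INTER_CUBIC))
```

```text
(no output)
```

View pics/t2.png

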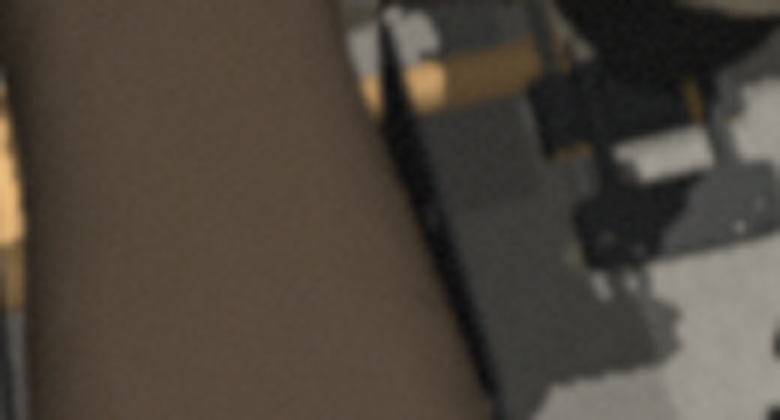

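View pics/s2.png

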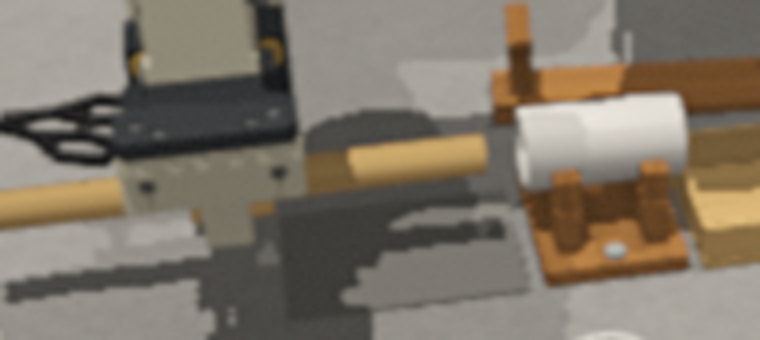

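Top view: the arm hides the tip, so it adds little. Scene crop: the stick's centreline ends at (487,152), and extended with its slope it reaches (522,148). The tube mouth centre is at about (522,149), so they line up. I'll lower 3.5 mm to compensate for the height reading and insert slowly.

Emit:
apply_moves(targets=[{"travel": [0,0.5,3.5],"roll": 0,"jaw": 15},{"travel": [0,0,0],"roll": 0,"jaw": 15},{"travel": [-8,0,0],"roll": 0,"jaw": 15},{"travel": [-8,0,0],"roll": 0,"jaw": 15},{"travel": [-6,0,0],"roll": 0,"jaw": 15},{"travel": [-6,0,0],"roll": 0,"jaw": 15},{"travel": [0,0,0],"roll": 0,"jaw": 15}])

```text
clock: 8.25
tool_pos: [0.6101, -0.1153, 0.0542]
orientation: [-180.0, 0.0, -79.5]
force: [-0.4, -0.4, -0.5]
opening: 0.0258
gripper_force: 30.0
```

Emit:
apply_moves(targets=[{"travel": [-5,0,-1],"roll": 0,"jaw": 15},{"travel": [-5,0,0],"roll": 0,"jaw": 15},{"travel": [-5,0,0],"roll": 0,"jaw": 15},{"travel": [-5,0,0],"roll": 0,"jaw": 15},{"travel": [0,0,0],"roll": 0,"jaw": 15}])

```text
clock: 8.75
tool_pos: [0.6064, -0.096, 0.0551]
orientation: [-180.0, 0.0, -79.5]
force: [0.4, 0.5, -0.9]
opening: 0.0262
gripper_force: 30.0
```

Emit:
apply_moves(targets=[{"travel": [-4,0,0],"roll": 0,"jaw": 15},{"travel": [-4,0,0],"roll": 0,"jaw": 15},{"travel": [-4,0,0],"roll": 0,"jaw": 15},{"travel": [-4,0,0],"roll": 0,"jaw": 15}])

```text
clock: 9.15
tool_pos: [0.6036, -0.0809, 0.0551]
orientation: [-180.0, -0.0, -79.6]
force: [0.7, -5.5, -1.1]
opening: 0.0257
gripper_force: 30.0
```

Emit:
apply_moves(targets=[{"travel": [-4,0,0],"roll": 0,"jaw": 15},{"travel": [-4,0,0],"roll": 0,"jaw": 15},{"travel": [-4,0,0],"roll": 0,"jaw": 15},{"travel": [-4,0,0],"roll": 0,"jaw": 15},{"travel": [-4,0,0],"roll": 0,"jaw": 15}])

```text
clock: 9.65
tool_pos: [0.5997, -0.0605, 0.055]
orientation: [180.0, 0.0, -79.5]
force: [-0.2, 0.4, 0.0]
opening: 0.026
gripper_force: 30.0
```

Emit:
apply_moves(targets=[{"travel": [-4,0,0],"roll": 0,"jaw": 15},{"travel": [-4,0,0],"roll": 0,"jaw": 15},{"travel": [-4,0,0],"roll": 0,"jaw": 15},{"travel": [-4,0,0],"roll": 0,"jaw": 15},{"travel": [0,0,0],"roll": 0,"jaw": 15}])

```text
clock: 10.15
tool_pos: [0.597, -0.045, 0.0551]
orientation: [-180.0, 0.0, -79.5]
force: [-0.1, -1.0, -0.7]
opening: 0.0261
gripper_force: 30.0
```

Run:
```python
from h import *
s=ctrl.snapshot("scene")[:,:,::-1]
cv2.imwrite("pics/s3.png",cv2.resize(s[150:250,180:370],None,fx=4,fy=4,interpolation=cv2.INTER_CUBIC))
```

```text
(no output)
```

View pics/s3.png

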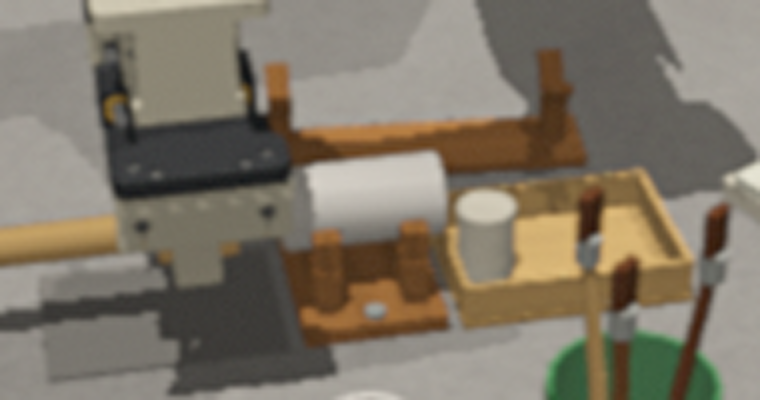

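The candle is out and stands upright in the tray, with its crop top at (487,205) and its foot at about (487,275) inside the walls. I'll withdraw the stick.

Emit:
apply_moves(targets=[{"travel": [8,0,0],"roll": 0,"jaw": 15},{"travel": [15,0,0],"roll": 0,"jaw": 15},{"travel": [18,0,0],"roll": 0,"jaw": 15},{"travel": [18,0,0],"roll": 0,"jaw": 15},{"travel": [18,0,0],"roll": 0,"jaw": 15},{"travel": [18,0,0],"roll": 0,"jaw": 15},{"travel": [10,0,0],"roll": 0,"jaw": 15},{"travel": [0,0,0],"roll": 0,"jaw": 15},{"travel": [0,0,0],"roll": 0,"jaw": 15}])

```text
clock: 11.1
tool_pos: [0.6158, -0.1492, 0.0549]
orientation: [180.0, 0.0, -79.6]
force: [-0.4, 1.1, -1.3]
opening: 0.0258
gripper_force: 30.0
```

Emit:
apply_moves(targets=[{"travel": [0,0,-15],"roll": 0,"jaw": 15},{"travel": [0,0,-30],"roll": 0,"jaw": 15},{"travel": [0,0,-30],"roll": 0,"jaw": 15},{"travel": [0,0,-10],"roll": 0,"jaw": 15},{"travel": [0,0,0],"roll": 0,"jaw": 15},{"travel": [0,0,0],"roll": 0,"jaw": 15}])

```text
clock: 11.7
tool_pos: [0.6155, -0.1482, 0.1392]
orientation: [180.0, 0.0, -79.5]
force: [0.2, -0.4, -1.6]
opening: 0.0258
gripper_force: 30.0
```

Emit:
apply_moves(targets=[{"travel": [0,0,0],"roll": 6.4,"jaw": 15},{"travel": [-30,20,0],"roll": 0,"jaw": 15},{"travel": [-35,23,0],"roll": 0,"jaw": 15},{"travel": [-35,23,0],"roll": 0,"jaw": 15},{"travel": [-35,22,0],"roll": 0,"jaw": 15},{"travel": [-35,22,0],"roll": 0,"jaw": 15},{"travel": [-35,22,0],"roll": 0,"jaw": 15},{"travel": [-26,18,0],"roll": 0,"jaw": 15},{"travel": [0,0,0],"roll": 0,"jaw": 15},{"travel": [0,0,0],"roll": 0,"jaw": 15}])

```text
clock: 12.7
tool_pos: [0.4493, 0.0714, 0.1392]
orientation: [179.9, -0.0, -85.8]
force: [0.8, 0.5, -0.2]
opening: 0.0259
gripper_force: 30.0
```

Emit:
apply_moves(targets=[{"travel": [0,0,20],"roll": 0,"jaw": 15},{"travel": [0,0,25],"roll": 0,"jaw": 15},{"travel": [0,0,20],"roll": 0,"jaw": 15},{"travel": [0,0,8],"roll": 0,"jaw": 15},{"travel": [0,0,7],"roll": 0,"jaw": 15},{"travel": [0,0,5],"roll": 0,"jaw": 15},{"travel": [0,0,0],"roll": 0,"jaw": 15},{"travel": [0,0,0],"roll": 0,"jaw": 15}])

```text
clock: 13.5
tool_pos: [0.4505, 0.0712, 0.0555]
orientation: [-180.0, 0.0, -85.9]
force: [0.2, 0.3, -0.7]
opening: 0.0258
gripper_force: 30.0
```

Emit:
apply_moves(targets=[{"travel": [0,0,2],"roll": 0,"jaw": 15},{"travel": [0,0,2],"roll": 0,"jaw": 15},{"travel": [0,0,0],"roll": 0,"jaw": 15}])

```text
clock: 13.8
tool_pos: [0.4505, 0.0714, 0.0524]
orientation: [-179.9, 0.0, -85.9]
force: [-5.7, -0.1, 15.1]
opening: 0.0261
gripper_force: 30.0
```

Contact: 15 N up shows the stick seated in the Vs. I'll release slowly and rise.

Emit:
apply_moves(targets=[{"travel": [0,1,-0.5],"roll": 0,"jaw": 26},{"travel": [0,0,0],"roll": 0,"jaw": 32},{"travel": [0,0,0],"roll": 0,"jaw": 42},{"travel": [0,0,0],"roll": 0,"jaw": 52},{"travel": [0,0,0],"roll": 0,"jaw": 56},{"travel": [0,0,0],"roll": 0,"jaw": 56},{"travel": [0,0,-15],"roll": 0,"jaw": 56},{"travel": [0,0,-30],"roll": 0,"jaw": 56},{"travel": [0,0,-40],"roll": 0,"jaw": 56},{"travel": [0,0,-40],"roll": 0,"jaw": 56}])

```text
clock: 14.8
tool_pos: [0.4487, 0.0707, 0.1777]
orientation: [179.9, -0.0, -85.9]
force: [0.2, 1.5, -0.7]
opening: 0.0558
gripper_force: 0.0
```

Emit:
apply_moves(targets=[{"travel": [40,0,-30],"roll": 0,"jaw": 56},{"travel": [45,0,0],"roll": 0,"jaw": 56},{"travel": [45,0,0],"roll": 0,"jaw": 56},{"travel": [45,0,0],"roll": 0,"jaw": 56},{"travel": [45,0,0],"roll": 0,"jaw": 56},{"travel": [30,0,0],"roll": 0,"jaw": 56},{"travel": [0,0,0],"roll": 0,"jaw": 56},{"travel": [0,0,0],"roll": 0,"jaw": 56}])

```text
clock: 15.6
tool_pos: [0.4664, -0.179, 0.2061]
orientation: [179.9, 0.0, -86.1]
force: [-0.1, 0.1, -0.4]
opening: 0.0563
gripper_force: 0.0
```

Run:
```python
from h import *
s=ctrl.snapshot("scene")[:,:,::-1];t=ctrl.snapshot("top")[:,:,::-1]
a=cv2.resize(s[140:310,60:400],(680,340));b=cv2.resize(t[195:310,200:370],(370,250),interpolation=cv2.INTER_CUBIC)
o=np.zeros((595,680,3),np.uint8);o[:340]=a;o[345:,:370]=b
cv2.imwrite("pics/end.png",o)
```

```text
(no output)
```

View pics/end.png

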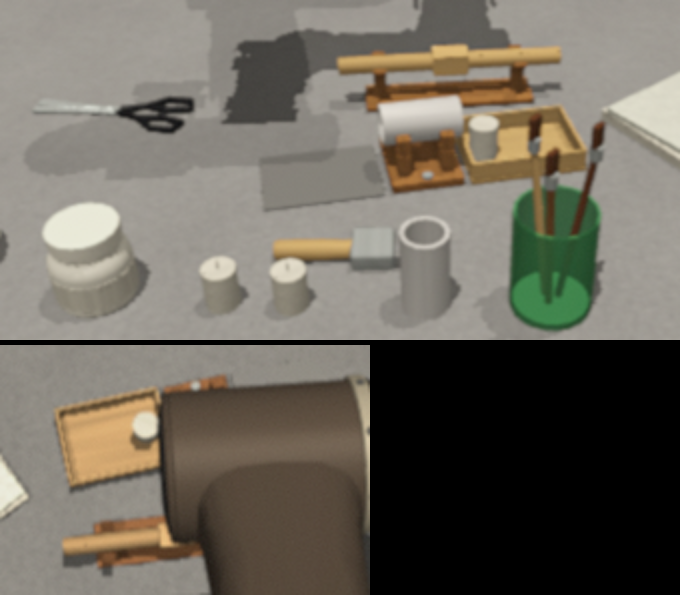

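The stick lies in both Vs, running (338,65)–(560,55) in the picture. The candle stands in the tray at (484,137), the other things are unmoved, and the gripper is clear.

```bash
python3 -c "
from plant import ctrl
print(ctrl.close_job())"
```

```text
the job is handed in; nothing more can be done
None
```

The job is handed in: in the last picture the candle stands in the tray, the stick lies in both V rests and the other things are unmoved; the hand-in call returned no verdict.

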